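Deal sample dishes into the lanes

ROBOT

A 6-joint arm with a two-finger parallel gripper is mounted at the origin on a cart in front of the work surface, level with it; the furniture and walls round the work are solid. World frame = base frame: x ahead of the robot, y to its left, z up, the work surface at z = 0. Lengths are in m, angles in rad, forces in N, time in s.
With the tool pointing down it reaches from about 0.3 to 0.875 m from the base axis. Payload 6.4 kg.
Tool frame: the origin (TCP) lies midway between the tips of the shut fingers; the grasp point (between the pads) lies 19 mm behind it (grasp_offset is the distance from the TCP to the grasp point, in m); z points along the fingers, y is the line along which they close (so a half turn about z gives the same grasp; the last joint's range is limited). The gripper opens to 85 mm and grips with 20 to 120 N. Pads are 22 mm wide; open, the fingers measure 114 mm over their backs; the gripper's body (76 mm by 85 mm) begins 54 mm behind the grasp point. The pads swing forward as they close: fully open they stand 13 mm farther back than shut.
Start: joints at [-1.556, 0.181, 1.607, -0, 1.354, -0.206], TCP at [0.126, -0.561, 0.231] pointing down, gripper open.
Joint ranges: [-2.99, 2.99], [-0.89, 2.07], [0.3, 2.58], [-1.14, 4.28], [0, 2.63], [-3.12, 3.12]. Speed limits (rad/s): [2.57, 2.57, 3.01, 3.14, 3.14, 3.14].

INTERFACE

Orientations are given as a unit quaternion [w, x, y, z].
In Python, from bench import * gives the robot as it stands. The module is installed in compiled form; this text tells all that it offers.
- The arm moves only by the tool servo_tool, never from a script. Its argument "commands" is text: rows parted by semicolons, each of 7 numbers parted by spaces: the turn, a rotation vector about the tool's x, y, z in rad, then the shift along the tool's x, y, z in mm, then the opening, from 0 (shut) to 1 (fully open). In form: wx wy wz dx dy dz claw; .... A call has 1 to 5 rows; each row shifts and turns the commanded pose from where the row before left it, along the tool's axes as they then stand; what a row does not reach is not made up. A row lasts 1/8 s, in which the tool goes at most 62.5 mm and 10.7 degrees, less where a joint would pass 70% of its speed; a pose out of reach is approached as far as the arm can. A call with a gripper value outside its range is refused whole. The fingers move at their own pace and stop on an object; the grip force is fixed at half the most. Time passes only in rows, so rows that do not move let the fingers close. It gives the time, the measured TCP pose, the force, the opening and the grip force at its end, in the units of the state.
- get_obs(): the state, without advancing time (a new reading comes with each control period).
- camera(name): name is "scene" or "top"; returns the picture (420x560x3 uint8, blue, green, red); there is no depth.
- calibration(name): a dict with "fx", "fy", "cx", "cy" (pixels), "R" (3x3) and "t" (3): a world point X has camera coordinates R X + t. Camera axes: x right, y down, z forward; pixel columns grow to the right and rows downward; lengths in m; the calibration is good to about 2 mm. A picture is of the moment at which its call begins. calibration takes no time and is no camera call.
- hand_in(): hands the job in; it is judged then, once.
The state is a dict: "time_s": time; "q": joint angles; "dq": joint speeds; "joint_efforts": joint torques, N m; "eef_pos": TCP position; "eef_rot": TCP orientation; "wrist_force": force on the tool from outside, world axes, zero at the start; "torque": the same for the moment, N m; "opening": opening from 0.0 (shut) to 1.0 (fully open); "grasp_force": force on a finger pad.
Only numpy, scipy, OpenCV 4.12 (cv2) and the standard library are available. Lean on these libraries where they do the work, as an engineer would, in place of code of your own. Each camera call takes 0.05 s, during which the arm holds its last target. There are 200 camera calls.

TASK

Sample dishes are being dealt out like cards, blue lane, yellow lane, green lane and round again; the blue and the yellow lane have had their first dish. Carry on the deal in that order, green next, with the four orange dishes on the open desk, one at a time, until each lane holds two dishes lying flat and wholly inside it. Slide the dishes across the desk with shut fingers, hooked inside the rim or pushing from outside, without gripping, ramming or lifting them, and leave the note block, the label roll and the power supply where they lie.

Things in the scene. Friction and masses are not known exactly. Their poses are not given: they have to be found in the camera images.
- dish_1: one of the four dishes still to be dealt, on the open desk; all six alike, smooth and slippery: an empty round sample dish of orange plastic, open at the top, 60 mm outer diameter, 24 mm high; wall 5 mm thick, so the hollow is 50 mm across; floor 4 mm thick with a white paper disc; 60 to 130 g. Origin: centre of the underside; z up.
- dish_2: one of the four dishes still to be dealt, on the open desk; all six alike, smooth and slippery: an empty round sample dish of orange plastic, open at the top, 60 mm outer diameter, 24 mm high; wall 5 mm thick, so the hollow is 50 mm across; floor 4 mm thick with a white paper disc; 60 to 130 g. Origin: centre of the underside; z up.
- dish_3: one of the four dishes still to be dealt, on the open desk; all six alike, smooth and slippery: an empty round sample dish of orange plastic, open at the top, 60 mm outer diameter, 24 mm high; wall 5 mm thick, so the hollow is 50 mm across; floor 4 mm thick with a white paper disc; 60 to 130 g. Origin: centre of the underside; z up.
- dish_4: one of the four dishes still to be dealt, on the open desk; all six alike, smooth and slippery: an empty round sample dish of orange plastic, open at the top, 60 mm outer diameter, 24 mm high; wall 5 mm thick, so the hollow is 50 mm across; floor 4 mm thick with a white paper disc; 60 to 130 g. Origin: centre of the underside; z up.
- dish_5: the dish already in the blue lane at the start; all six alike, smooth and slippery: an empty round sample dish of orange plastic, open at the top, 60 mm outer diameter, 24 mm high; wall 5 mm thick, so the hollow is 50 mm across; floor 4 mm thick with a white paper disc; 60 to 130 g. Origin: centre of the underside; z up.
- dish_6: the dish already in the yellow lane at the start; all six alike, smooth and slippery: an empty round sample dish of orange plastic, open at the top, 60 mm outer diameter, 24 mm high; wall 5 mm thick, so the hollow is 50 mm across; floor 4 mm thick with a white paper disc; 60 to 130 g. Origin: centre of the underside; z up.
- lane_blue: blue lane fixed on the desk: straight channel, two side walls and an end wall 5 mm thick, 24 mm high; open top and mouth, floor level with the desk. Inside 72 mm wide, 134 mm long (two dishes and 14 mm). Origin: centre of the inside at desk height; x from the mouth (-67 mm) to the end wall (+67 mm), y across, z up. Mouth faces right (about -y of the world). Lanes lie side by side in any order.
- lane_yellow: yellow lane fixed on the desk: straight channel, two side walls and an end wall 5 mm thick, 24 mm high; open top and mouth, floor level with the desk. Inside 72 mm wide, 134 mm long (two dishes and 14 mm). Origin: centre of the inside at desk height; x from the mouth (-67 mm) to the end wall (+67 mm), y across, z up. Mouth faces right (about -y of the world). Lanes lie side by side in any order.
- lane_green: green lane fixed on the desk: straight channel, two side walls and an end wall 5 mm thick, 24 mm high; open top and mouth, floor level with the desk. Inside 72 mm wide, 134 mm long (two dishes and 14 mm). Origin: centre of the inside at desk height; x from the mouth (-67 mm) to the end wall (+67 mm), y across, z up. Mouth faces right (about -y of the world). Lanes lie side by side in any order.
- blue_front (a point): where the centre of the dish nearer the mouth belongs when the blue lane holds two: the lane's x = -31 mm, y = 0, at desk height
- blue_back (a point): where the centre of the dish nearer the end wall belongs when the blue lane holds two: the lane's x = 29 mm, y = 0, at desk height
- yellow_front (a point): where the centre of the dish nearer the mouth belongs when the yellow lane holds two: the lane's x = -31 mm, y = 0, at desk height
- yellow_back (a point): where the centre of the dish nearer the end wall belongs when the yellow lane holds two: the lane's x = 29 mm, y = 0, at desk height
- green_front (a point): where the centre of the dish nearer the mouth belongs when the green lane holds two: the lane's x = -31 mm, y = 0, at desk height
- green_back (a point): where the centre of the dish nearer the end wall belongs when the green lane holds two: the lane's x = 29 mm, y = 0, at desk height
- note_block: bystander, loose: yellow block of sticky notes, 76 x 76 x 22 mm, among the dishes. Origin: centre of the underside, sides along x and y.
- label_roll: bystander, loose: white roll of labels lying flat among the dishes, solid, 72 mm diameter, 30 mm high. Origin: centre of the underside.
- power_brick: bystander, loose: black power supply, 46 (x) x 105 (y) x 30 (z) mm, lying between the dishes and the lanes. Origin: centre of the underside.
Not all that is in view belongs to the job. What is shaped like the dish_4 but pink is not meant. What is shaped like the dish_5 but black is not meant.

How it is judged:
On the way, in this order (a step that is already met when the one before it is completed fails the run):
1. the first dish lies wholly inside the green lane (horizontal distance between any of dish_1, dish_2, dish_3, dish_4, dish_5, dish_6 and lane_green below 0.042 m), for 0.2 s.
2. the second dish lies wholly inside the blue lane (horizontal distance between any of dish_1, dish_2, dish_3, dish_4, dish_5, dish_6 and blue_front below 0.0125 m and horizontal distance between any of dish_1, dish_2, dish_3, dish_4, dish_5, dish_6 and blue_back below 0.0125 m), for 0.2 s.
3. the second dish lies wholly inside the yellow lane (horizontal distance between any of dish_1, dish_2, dish_3, dish_4, dish_5, dish_6 and yellow_front below 0.0125 m and horizontal distance between any of dish_1, dish_2, dish_3, dish_4, dish_5, dish_6 and yellow_back below 0.0125 m), for 0.2 s.
4. the second dish lies wholly inside the green lane (horizontal distance between any of dish_1, dish_2, dish_3, dish_4, dish_5, dish_6 and green_front below 0.0125 m and horizontal distance between any of dish_1, dish_2, dish_3, dish_4, dish_5, dish_6 and green_back below 0.0125 m), for 0.2 s.
At the end, for the whole second after the job is handed in: Each of the three lanes holds two dishes, at rest and wholly inside the lane: one dish's centre within 12.5 mm of the lane's front point, the other's within 12.5 mm of its back point (so hardly anything projects from the mouth) (all of step 2 and all of step 3 and all of step 4 and linear speed of each of dish_1, dish_2, dish_3, dish_4, dish_5, dish_6 below 0.02 m/s); the robot touches nothing.
It fails at once if a dish was lifted more than 12 mm off the desk (height (world z) of any of dish_1, dish_2, dish_3, dish_4, dish_5, dish_6 above 0.012 m).
It fails at once if a dish was gripped, squeezed or rammed by the fingers (more than 25 N) (contact force between the fingers and dish_1 above 25 N or contact force between the fingers and dish_2 above 25 N or contact force between the fingers and dish_3 above 25 N or contact force between the fingers and dish_4 above 25 N or contact force between the fingers and dish_5 above 25 N or contact force between the fingers and dish_6 above 25 N).
It fails at once if the note block was shifted more than 12 mm or tipped (distance of note_block from where it was at the start of the episode above 0.012 m or angle between note_block's own z axis and vertical above 0.2 rad).
It fails at once if the label roll was shifted more than 12 mm or tipped (distance of label_roll from where it was at the start of the episode above 0.012 m or angle between label_roll's own z axis and vertical above 0.2 rad).
It fails at once if the power supply was shifted more than 12 mm or tipped (distance of power_brick from where it was at the start of the episode above 0.012 m or angle between power_brick's own z axis and vertical above 0.2 rad).
It also fails if it takes over 67 s, if anything falls off the work surface, if the arm or the gripper's body presses on something with over 40 N, if the wrist force passes 120 N, or if a joint passes its speed limit or range.

## Working session

There is one attempt and no reset: what is moved stays moved. The work goes in short steps, Python scripts to look and compute and a tool call to move; the robot and the scene stay as the last step left them, time stands still between calls to the robot, and variables do not carry over. Pictures are saved under pics/ and viewed, at most 10 in all, crops included, and the job is handed in when it is done.

Besides the shell and the picture viewer there is one more tool, called after "Request:" as a command line: name --argument value ..., lists and objects as JSON in quotes. servo_tool: Moves the arm, as the interface text tells. Its arguments: {"type":"object","properties":{"commands":{"type":"string"}},"required":["commands"]}

```bash
mkdir -p pics
python3 - <<'E'
from bench import *
import cv2,numpy as np
for n in("top","scene"):
    cv2.imwrite(f"pics/{n}0.png",camera(n))
    c=calibration(n);print(n,c)
o=get_obs();print(o["time_s"],o["eef_pos"],o["eef_rot"],o["opening"])
E
```

```text
top {'fx': 389.0472330780326, 'fy': 389.0472330780326, 'cx': 280.97609590948895, 'cy': 211.01323182140732, 'R': array([[-0.05434353, -0.99852018,  0.00205479],
       [-0.97470157,  0.0526002 , -0.21723276],
       [ 0.21680321, -0.013808  , -0.97611767]]), 't': array([8.86648840e-04, 5.46962384e-01, 1.06049228e+00])}
scene {'fx': 481.11274687520347, 'fy': 481.11274687520347, 'cx': 281.2541488899785, 'cy': 199.8952779384232, 'R': array([[-0.53662394, -0.84359165, -0.01969466],
       [-0.37781138,  0.2610714 , -0.88831317],
       [ 0.75451528, -0.46924924, -0.45881569]]), 't': array([0.29946671, 0.25082311, 0.84382686])}
0.1 [ 0.1259624  -0.56055128  0.23049718] [-7.65178141e-04  9.93910682e-01  1.10186050e-01  6.99202923e-05] 1.000996040715108
```

View pics/top0.png

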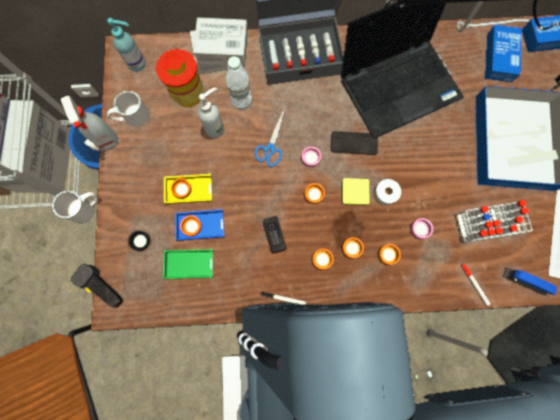

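View pics/scene0.png

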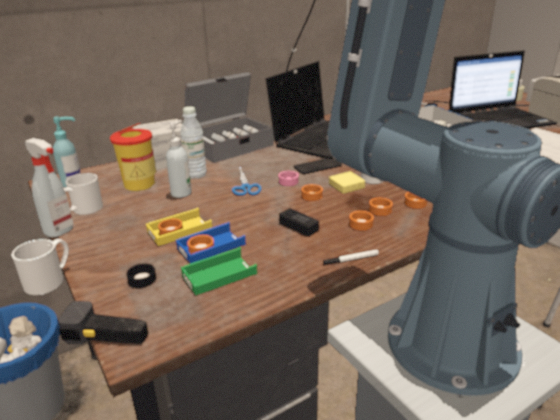

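The top view shows these candidates:
- **Orange dishes on the open desk:** (315,193), (353,248), (323,259) and (389,254). These are the four to deal.
- **Orange dishes already in lanes:** yellow (181,189) and blue (191,226).
- **Look-alikes to leave:** pink dishes at (311,156) and (422,228), the black ring at (139,240), and the white label roll at (388,191).

The note block is at (355,191) and the power supply at (275,235).

```bash
cat > h.py <<'E'
from bench import *
import cv2,numpy as np
C=calibration("top")
def ray(u,v,z):
    d=C["R"].T@np.array([(u-C["cx"])/C["fx"],(v-C["cy"])/C["fy"],1]);o=-C["R"].T@C["t"]
    return (o+d*(z-o[2])/d[2])[:2]*1000
def blobs(im,lo,hi,amin):
    m=cv2.inRange(cv2.cvtColor(im,cv2.COLOR_BGR2HSV),lo,hi)
    cs,_=cv2.findContours(m,cv2.RETR_EXTERNAL,cv2.CHAIN_APPROX_NONE)
    return [c for c in cs if cv2.contourArea(c)>amin]
def dishes(im):
    r=[]
    for c in blobs(im,(4,140,110),(19,255,255),120):
        h=cv2.convexHull(c);(u,v),(w,hh),a=cv2.minAreaRect(h)
        if max(w,hh)<32: r.append((round(u),round(v),round(max(w,hh),1),ray(u,v,.018).round()))
    return r
E
python3 - <<'E'
from h import *
im=cv2.imread("pics/top0.png")
for d in dishes(im):print(*d)
for n,lo,hi,a in(("yellow",(22,150,100),(34,255,255),150),("blue",(105,150,80),(125,255,255),300),("green",(50,120,60),(80,255,255),300)):
    for c in blobs(im,lo,hi,a):
        b=cv2.boxPoints(cv2.minAreaRect(c))
        if b[:,0].max()<400:print(n,[ray(*p,.020).round().tolist() for p in b],ray(*b.mean(0),.02).round())
for n,p,z in(("brick",[(263,218),(278,216),(288,248),(272,252)],.02),):
    print(n,[ray(*q,z).round().tolist() for q in p])
cv2.imwrite("pics/crop0.png",cv2.resize(im[140:320,130:430],(800,480),interpolation=2))
E
```

```text
452 235 30.4 [ 457. -529.]
191 226 18.4 [526. 241.]
180 188 19.0 [645. 271.]
yellow [[685.0, 328.0], [686.0, 178.0], [597.0, 174.0], [597.0, 322.0]] [641. 251.]
yellow [[946.0, 282.0], [994.0, 208.0], [947.0, 182.0], [899.0, 256.0]] [946. 232.]
blue [[566.0, 289.0], [569.0, 149.0], [488.0, 146.0], [486.0, 283.0]] [527. 217.]
blue [[828.0, 649.0], [867.0, 609.0], [744.0, 504.0], [706.0, 543.0]] [786. 576.]
green [[457.0, 323.0], [453.0, 178.0], [371.0, 178.0], [375.0, 320.0]] [414. 250.]
brick [[537.0, 25.0], [540.0, -20.0], [443.0, -44.0], [434.0, 4.0]]
```

View pics/crop0.png

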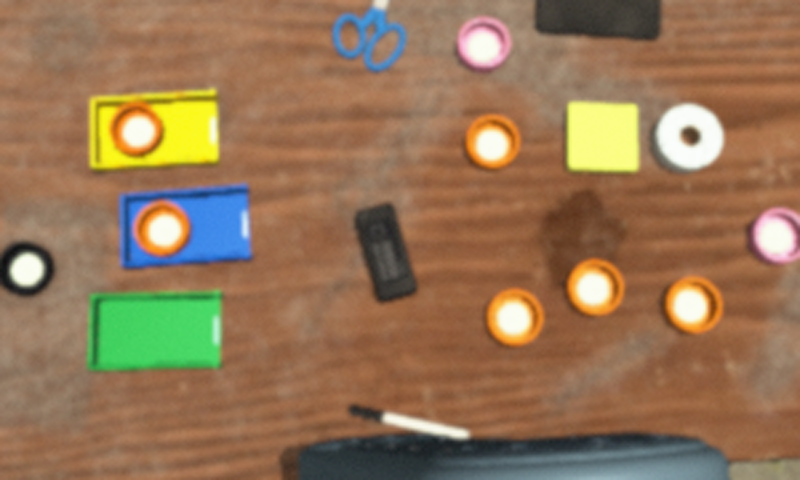

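The crop confirms four orange dishes with white discs at crop (493,141), (596,287), (515,317) and (693,305). The pink and black ones are clearly different. The lanes from far to near are yellow, blue, green. The brick stands upright in the picture at (385,252).

Run:
```python
from h import *
for n,u,v in(("A",493,141),("B",596,287),("C",515,317),("D",693,305),("dY",137,129),("dB",162,228)):print(n,ray(130+u*.375,140+v*.375,.016).round(),n)
for n,pts in(("brick",[(356,214),(390,204),(415,292),(380,300)]),("note",[(568,101),(638,172)]),("pen",[(350,408),(468,436)])):
  print(n,[ray(130+u*.375,140+v*.375,.015).round().tolist() for u,v in pts])
```

```text
A [ 607. -135.] A
B [ 435. -236.] B
C [ 407. -144.] C
D [ 409. -340.] D
dY [643. 269.] dY
dB [526. 241.] dB
brick [[531.0, 24.0], [540.0, -14.0], [440.0, -37.0], [433.0, 2.0]]
note [[650.0, -224.0], [562.0, -296.0]]
pen [[319.0, 40.0], [283.0, -84.0]]
```

Request:
servo_tool --commands "0 0 0.11 0 0 0 0; 0 0 0.11 0 0 0 0; 0 0 0 0 0 0 0"

```text
time_s: 0.48
eef_pos: [0.1259, -0.5608, 0.2308]
eef_rot: [-0.0, 1.0, 0.001, 0.0]
wrist_force: [-0.3, -0.0, 0.3]
opening: 0.377
grasp_force: 0.0
```

Request:
servo_tool --commands "0 0 0 31 -46 18 0; 0 0 0 31 -46 18 0; 0 0 0 31 -46 18 0; 0 0 0 31 -46 18 0; 0 0 0 31 -46 18 0"

```text
time_s: 1.1
eef_pos: [0.2815, -0.3294, 0.1408]
eef_rot: [0.0, 1.0, 0.001, 0.0]
wrist_force: [-0.1, -0.9, 0.1]
opening: -0.001
grasp_force: 0.0
```

Request:
servo_tool --commands "0 0 0 31 -46 18 0; 0 0 0 31 -46 18 0; 0 0 0 31 -46 18 0; 0 0 0 33 -49 18 0; 0 0 0 0 0 0 0"

```text
time_s: 1.72
eef_pos: [0.4068, -0.1395, 0.0678]
eef_rot: [-0.001, 1.0, 0.005, -0.001]
wrist_force: [0.5, -0.2, -0.2]
opening: 0.003
grasp_force: 0.0
```

Run:
```python
from h import *
o=get_obs();print(o["eef_pos"],o["opening"])
im=camera("top");cv2.imwrite("pics/t1.png",cv2.resize(im[140:320,130:430],(800,480),interpolation=2))
```

```text
[ 0.40678141 -0.13950367  0.06782003] 0.0033734734193264218
```

View pics/t1.png

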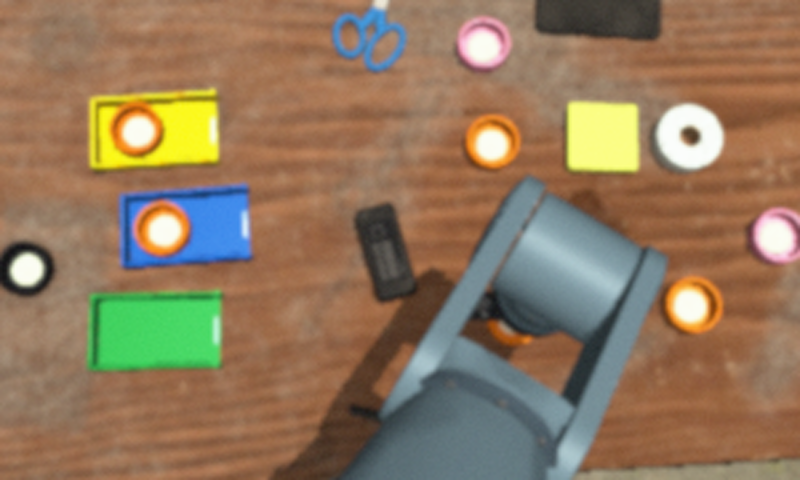

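The crop shows the arm hiding dish C at (515,317). Everything else is unmoved, so I'm lowering the fingers into C.

Request:
servo_tool --commands "0 0 0 0 0 25 0; 0 0 0 0 0 15 0; 0 0 0 0 0 9 0; 0 0 0 0 0 8 0; 0 0 0 0 0 0 0"

```text
time_s: 2.4
eef_pos: [0.4063, -0.1439, 0.012]
eef_rot: [-0.0, 1.0, 0.0, -0.0]
wrist_force: [0.2, 0.2, -0.1]
opening: -0.001
grasp_force: 0.0
```

Request:
servo_tool --commands "0 0 0 -1 -4 0 0; 0 0 0 -2 -8 0 0; 0 0 0 -3 -12 0 0; 0 0 0 -5 -18 0 0; 0 0 0 -6 -22 0 0"

```text
time_s: 3.02
eef_pos: [0.3891, -0.0785, 0.0123]
eef_rot: [-0.0, 1.0, 0.0, 0.0]
wrist_force: [0.2, -0.1, 0.1]
opening: 0.0
grasp_force: 0.1
```

Request:
servo_tool --commands "0 0 0 0 -25 0 0; 0 0 0 0 -25 0 0; 0 0 0 0 -25 0 0; 0 0 0 0 -25 0 0; 0 0 0 0 -25 0 0"

```text
time_s: 3.65
eef_pos: [0.3885, 0.0469, 0.0123]
eef_rot: [-0.0, 1.0, 0.001, -0.0]
wrist_force: [0.7, -1.0, -0.9]
opening: 0.001
grasp_force: 0.1
```

Request:
servo_tool --commands "0 0 0 6 -22 0 0; 0 0 0 6 -22 0 0; 0 0 0 6 -20 0 0; 0 0 0 5 -18 0 0; 0 0 0 0 -18 0 0"

```text
time_s: 4.28
eef_pos: [0.4116, 0.1466, 0.0123]
eef_rot: [-0.0, 1.0, 0.001, -0.0]
wrist_force: [0.1, -0.3, 0.3]
opening: -0.001
grasp_force: 0.1
```

Request:
servo_tool --commands "0 0 0 1 -18 0 0; 0 0 0 0 -20 0 0; 0 0 0 1 -20 0 0; 0 0 0 0 -20 0 0; 0 0 0 1 -18 0 0"

```text
time_s: 4.9
eef_pos: [0.4141, 0.2425, 0.0122]
eef_rot: [0.0, 1.0, 0.001, -0.0]
wrist_force: [-0.3, -0.2, 0.1]
opening: 0.003
grasp_force: 0.1
```

Request:
servo_tool --commands "0 0 0 0 -16 0 0; 0 0 0 0 -12 0 0; 0 0 0 0 -8 0 0; 0 0 0 0 -4 0 0; 0 0 0 0 0 0 0"

```text
time_s: 5.52
eef_pos: [0.4153, 0.2812, 0.0123]
eef_rot: [0.0, 1.0, 0.0, -0.0]
wrist_force: [-0.3, -0.3, -0.6]
opening: -0.001
grasp_force: 0.0
```

Request:
servo_tool --commands "0 0 0 0 6 0 0; 0 0 0 0 0 -20 0; 0 0 0 0 0 -40 0; 0 0 0 20 50 0 0; 0 0 0 30 50 0 0"

```text
time_s: 6.15
eef_pos: [0.4655, 0.1741, 0.073]
eef_rot: [-0.0, 1.0, 0.001, 0.001]
wrist_force: [0.6, 0.7, 0.2]
opening: 0.002
grasp_force: 0.0
```

Request:
servo_tool --commands "0 0 0 30 50 0 0; 0 0 0 35 50 0 0; 0 0 0 35 50 0 0; 0 0 0 30 50 0 0; 0 0 0 0 50 0 0"

```text
time_s: 6.78
eef_pos: [0.597, -0.0777, 0.0726]
eef_rot: [0.0, 1.0, -0.0, 0.001]
wrist_force: [-0.4, -0.6, -0.8]
opening: 0.003
grasp_force: 0.0
```

Run:
```python
from h import *
o=get_obs();print(o["eef_pos"],o["opening"])
im=camera("top");cv2.imwrite("pics/t2.png",cv2.resize(im[140:320,130:430],(800,480),interpolation=2))
```

```text
[ 0.59702818 -0.07771892  0.07256959] 0.002736714051425577
```

View pics/t2.png

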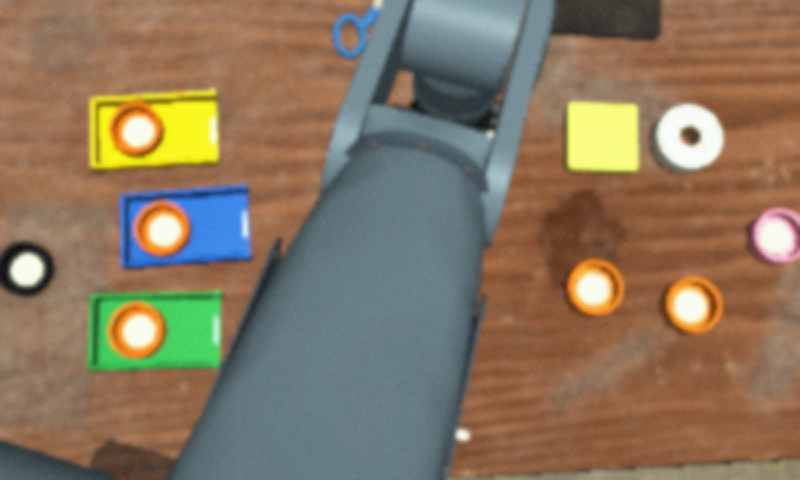

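The crop shows a dish in the green lane at (137,330), and the desk dishes at (596,287) and (693,305) unmoved. The arm hides A and the brick. Dish A goes to blue next.

Request:
servo_tool --commands "0 0 0 5 35 0 0; 0 0 0 5 22 0 0; 0 0 0 0 0 15 0; 0 0 0 0 0 20 0; 0 0 0 0 0 10 0"

```text
time_s: 7.45
eef_pos: [0.6038, -0.1297, 0.0244]
eef_rot: [-0.001, 1.0, 0.001, -0.002]
wrist_force: [-0.4, 0.3, 0.2]
opening: 0.005
grasp_force: 0.0
```

Request:
servo_tool --commands "0 0 0 0 0 8 0; 0 0 0 0 0 7 0; 0 0 0 0 0 0 0"

```text
time_s: 7.82
eef_pos: [0.6054, -0.1313, 0.0118]
eef_rot: [-0.0, 1.0, 0.001, -0.0]
wrist_force: [0.0, 0.6, 0.0]
opening: 0.002
grasp_force: 0.0
```

Request:
servo_tool --commands "0 0 0 0 -4 0 0; 0 0 0 0 -8 0 0; 0 0 0 -1 -12 0 0; 0 0 0 -1 -18 0 0; 0 0 0 -1 -22 0 0"

```text
time_s: 8.45
eef_pos: [0.6025, -0.0662, 0.0124]
eef_rot: [-0.0, 1.0, 0.0, 0.0]
wrist_force: [0.6, -1.2, -0.6]
opening: 0.003
grasp_force: 0.2
```

Request:
servo_tool --commands "0 0 0 0 -25 0 0; 0 0 0 0 -25 0 0; 0 0 0 0 -25 0 0; 0 0 0 0 -20 0 0; 0 0 0 -8 -16 0 0"

```text
time_s: 9.07
eef_pos: [0.5944, 0.0449, 0.0124]
eef_rot: [0.0, 1.0, 0.001, 0.0]
wrist_force: [0.3, -0.6, -0.2]
opening: 0.001
grasp_force: 0.2
```

Request:
servo_tool --commands "0 0 0 -14 -14 0 0; 0 0 0 -15 -14 0 0; 0 0 0 -15 -14 0 0; 0 0 0 -14 -12 0 0; 0 0 0 -10 -12 0 0"

```text
time_s: 9.7
eef_pos: [0.5253, 0.11, 0.0123]
eef_rot: [0.0, 1.0, 0.0, -0.0]
wrist_force: [0.5, 0.4, 0.3]
opening: 0.0
grasp_force: 0.1
```

Request:
servo_tool --commands "0 0 0 -4 -5 0 0; 0 0 0 0 -10 0 0; 0 0 0 1 -12 0 0; 0 0 0 2 -12 0 0; 0 0 0 2 -12 0 0"

```text
time_s: 10.32
eef_pos: [0.5277, 0.1611, 0.0123]
eef_rot: [-0.0, 1.0, 0.0, 0.0]
wrist_force: [0.8, -0.7, 0.9]
opening: 0.004
grasp_force: 0.2
```

Request:
servo_tool --commands "0 0 0 0 -12 0 0; 0 0 0 0 -10 0 0; 0 0 0 0 -6 0 0; 0 0 0 0 -3 0 0; 0 0 0 0 0 0 0"

```text
time_s: 10.95
eef_pos: [0.5273, 0.1914, 0.0123]
eef_rot: [-0.0, 1.0, 0.0, -0.0]
wrist_force: [0.7, -0.2, -0.5]
opening: 0.003
grasp_force: 0.0
```

Request:
servo_tool --commands "0 0 0 0 6 0 0; 0 0 0 0 0 -20 0; 0 0 0 0 0 -40 0; 0 0 0 -11 50 0 0; 0 0 0 -11 52 0 0"

```text
time_s: 11.58
eef_pos: [0.5063, 0.0823, 0.0746]
eef_rot: [0.0, 1.0, 0.001, 0.002]
wrist_force: [-0.2, -0.5, 0.9]
opening: 0.001
grasp_force: 0.0
```

Request:
servo_tool --commands "0 0 0 -12 53 0 0; 0 0 0 -12 53 0 0; 0 0 0 -12 53 0 0; 0 0 0 -12 53 0 0; 0 0 0 -12 53 0 0"

```text
time_s: 12.2
eef_pos: [0.4456, -0.1841, 0.074]
eef_rot: [0.001, 1.0, 0.0, 0.001]
wrist_force: [1.2, -0.5, 0.9]
opening: 0.001
grasp_force: 0.0
```

Run:
```python
from h import *
o=get_obs();print(o["eef_pos"],o["opening"])
im=camera("top");cv2.imwrite("pics/t3.png",cv2.resize(im[140:320,130:430],(800,480),interpolation=2))
```

```text
[ 0.44557724 -0.18411703  0.07402182] 0.0007234532789346326
```

View pics/t3.png

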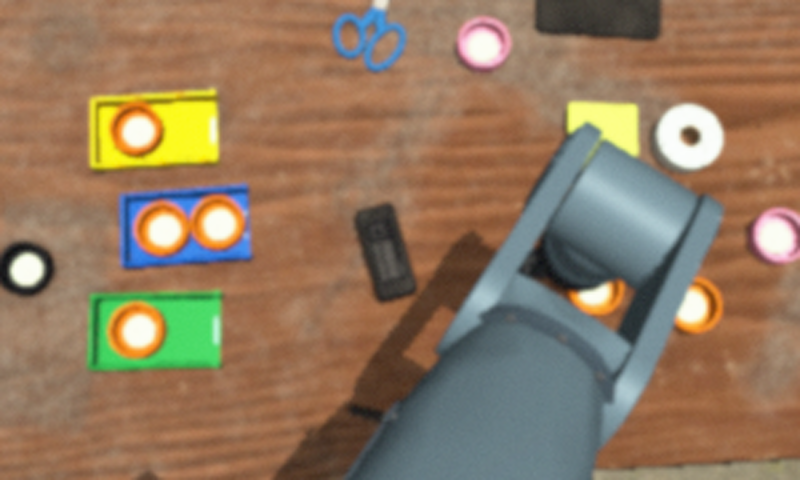

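The crop shows two dishes in the blue lane at (162,229) and (217,222), and one in green at (137,330). The brick and note block are unmoved. Dish B at (596,287) goes to yellow next.

Request:
servo_tool --commands "0 0 0 -5 30 0 0; 0 0 0 -5 23 0 0; 0 0 0 0 0 15 0; 0 0 0 0 0 20 0; 0 0 0 0 0 10 0"

```text
time_s: 12.88
eef_pos: [0.435, -0.2333, 0.0262]
eef_rot: [-0.001, 1.0, 0.001, -0.001]
wrist_force: [0.3, -0.2, 0.5]
opening: 0.003
grasp_force: 0.0
```

Request:
servo_tool --commands "0 0 0 0 0 9 0; 0 0 0 0 0 8 0; 0 0 0 0 0 0 0"

```text
time_s: 13.25
eef_pos: [0.4355, -0.2344, 0.0098]
eef_rot: [-0.0, 1.0, 0.001, -0.0]
wrist_force: [-0.2, 0.1, -0.3]
opening: -0.002
grasp_force: 0.0
```

Request:
servo_tool --commands "0 0 0 4 -3 0 0; 0 0 0 7 -5 0 0; 0 0 0 12 -9 0 0; 0 0 0 16 -12 0 0; 0 0 0 20 -15 0 0"

```text
time_s: 13.88
eef_pos: [0.4958, -0.19, 0.0105]
eef_rot: [0.0, 1.0, 0.0, 0.0]
wrist_force: [0.7, -0.2, -0.1]
opening: -0.003
grasp_force: 0.2
```

Request:
servo_tool --commands "0 0 0 20 -15 0 0; 0 0 0 20 -15 0 0; 0 0 0 20 -15 0 0; 0 0 0 20 -15 0 0; 0 0 0 20 -17 0 0"

```text
time_s: 14.5
eef_pos: [0.5958, -0.1123, 0.0104]
eef_rot: [0.0, 1.0, 0.001, 0.0]
wrist_force: [0.2, -0.4, 0.2]
opening: -0.001
grasp_force: 0.2
```

Request:
servo_tool --commands "0 0 0 14 -18 0 0; 0 0 0 10 -22 0 0; 0 0 0 6 -24 0 0; 0 0 0 4 -25 0 0; 0 0 0 3 -25 0 0"

```text
time_s: 15.12
eef_pos: [0.6317, 0.0021, 0.0102]
eef_rot: [-0.0, 1.0, 0.001, -0.0]
wrist_force: [-0.8, 0.3, -0.3]
opening: 0.001
grasp_force: 0.1
```

Request:
servo_tool --commands "0 0 0 2 -25 0 0; 0 0 0 1 -25 0 0; 0 0 0 1 -25 0 0; 0 0 0 1 -20 0 0; 0 0 0 1 -16 0 0"

```text
time_s: 15.75
eef_pos: [0.6374, 0.1128, 0.0103]
eef_rot: [0.0, 1.0, 0.001, -0.0]
wrist_force: [-0.3, 0.3, 0.3]
opening: -0.002
grasp_force: 0.1
```

Request:
servo_tool --commands "0 0 0 3 -14 0 0; 0 0 0 2 -14 0 0; 0 0 0 1 -14 0 0; 0 0 0 0 -14 0 0; 0 0 0 0 -14 0 0"

```text
time_s: 16.38
eef_pos: [0.6433, 0.1822, 0.0103]
eef_rot: [0.0, 1.0, 0.0, -0.0]
wrist_force: [0.2, -0.7, -0.9]
opening: 0.003
grasp_force: 0.2
```

Request:
servo_tool --commands "0 0 0 0 -14 0 0; 0 0 0 0 -12 0 0; 0 0 0 0 -9 0 0; 0 0 0 0 -6 0 0; 0 0 0 0 -4 0 0"

```text
time_s: 17.0
eef_pos: [0.6433, 0.2265, 0.0103]
eef_rot: [0.0, 1.0, 0.0, -0.0]
wrist_force: [-0.1, -0.5, -0.6]
opening: -0.001
grasp_force: 0.3
```

Request:
servo_tool --commands "0 0 0 0 -3 0 0; 0 0 0 0 0 0 0"

```text
time_s: 17.25
eef_pos: [0.6434, 0.2294, 0.0103]
eef_rot: [-0.0, 1.0, 0.0, 0.0]
wrist_force: [0.1, 0.2, -0.7]
opening: -0.005
grasp_force: 0.0
```

Request:
servo_tool --commands "0 0 0 0 6 0 0; 0 0 0 0 0 -20 0; 0 0 0 0 0 -45 0; 0 0 0 -22 51 0 0; 0 0 0 -22 52 0 0"

```text
time_s: 17.88
eef_pos: [0.6002, 0.1195, 0.078]
eef_rot: [0.0, 1.0, 0.001, 0.002]
wrist_force: [0.6, -0.8, 0.3]
opening: 0.002
grasp_force: 0.0
```

Request:
servo_tool --commands "0 0 0 -22 52 0 0; 0 0 0 -22 52 0 0; 0 0 0 -22 52 0 0; 0 0 0 -22 52 0 0; 0 0 0 -22 52 0 0"

```text
time_s: 18.5
eef_pos: [0.4895, -0.1419, 0.0771]
eef_rot: [0.001, 1.0, 0.0, 0.001]
wrist_force: [0.6, -0.4, 0.3]
opening: 0.002
grasp_force: 0.0
```

Request:
servo_tool --commands "0 0 0 -22 52 0 0; 0 0 0 -22 52 0 0; 0 0 0 -18 52 0 0; 0 0 0 0 0 0 0"

```text
time_s: 19.0
eef_pos: [0.4272, -0.3004, 0.0774]
eef_rot: [0.002, 1.0, -0.002, 0.001]
wrist_force: [-0.1, 0.4, -0.5]
opening: -0.001
grasp_force: 0.0
```

Run:
```python
from h import *
o=get_obs();print(o["eef_pos"],o["opening"])
im=camera("top");cv2.imwrite("pics/t4.png",cv2.resize(im[140:320,130:430],(800,480),interpolation=2))
```

```text
[ 0.4272348  -0.3003503   0.07735099] -0.001150871316154702
```

View pics/t4.png

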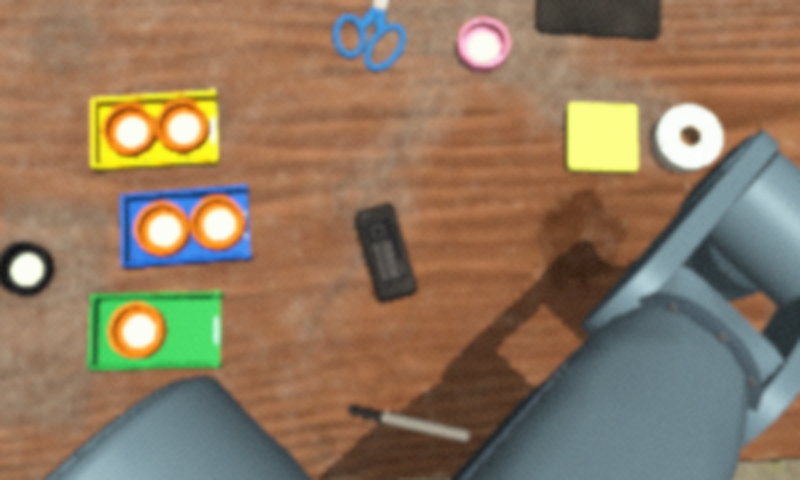

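The crop shows two dishes in yellow at (130,131) and (183,127), two in blue, and one in green. The bystanders are unmoved. The last dish, D, goes to green.

Request:
servo_tool --commands "0 0 0 -9 22 0 0; 0 0 0 -9 18 0 0; 0 0 0 0 0 18 0; 0 0 0 0 0 20 0; 0 0 0 0 0 10 0"

```text
time_s: 19.68
eef_pos: [0.4091, -0.3337, 0.0251]
eef_rot: [-0.001, 1.0, 0.001, -0.001]
wrist_force: [0.1, -0.2, 0.4]
opening: 0.0
grasp_force: 0.0
```

Request:
servo_tool --commands "0 0 0 0 0 9 0; 0 0 0 0 0 8 0; 0 0 0 0 0 0 0"

```text
time_s: 20.05
eef_pos: [0.4096, -0.3354, 0.0097]
eef_rot: [-0.0, 1.0, 0.0, -0.0]
wrist_force: [0.2, -0.3, -0.8]
opening: -0.002
grasp_force: 0.0
```

Request:
servo_tool --commands "0 0 0 0 -4 0 0; 0 0 0 0 -8 0 0; 0 0 0 -1 -12 0 0; 0 0 0 -2 -18 0 0; 0 0 0 -2 -22 0 0"

```text
time_s: 20.68
eef_pos: [0.4045, -0.2703, 0.0103]
eef_rot: [-0.0, 1.0, 0.0, 0.0]
wrist_force: [0.7, -0.0, 0.4]
opening: -0.004
grasp_force: 0.3
```

Request:
servo_tool --commands "0 0 0 -2 -25 0 0; 0 0 0 -2 -25 0 0; 0 0 0 -2 -25 0 0; 0 0 0 -2 -25 0 0; 0 0 0 -2 -25 0 0"

```text
time_s: 21.3
eef_pos: [0.3941, -0.1449, 0.0102]
eef_rot: [-0.0, 1.0, 0.001, -0.0]
wrist_force: [0.4, -0.6, -0.1]
opening: 0.001
grasp_force: 0.2
```

Request:
servo_tool --commands "0 0 0 -2 -24 0 0; 0 0 0 -2 -24 0 0; 0 0 0 -1 -24 0 0; 0 0 0 0 -24 0 0; 0 0 0 0 -24 0 0"

```text
time_s: 21.92
eef_pos: [0.3887, -0.0251, 0.0103]
eef_rot: [-0.0, 1.0, 0.001, -0.0]
wrist_force: [0.3, -0.6, 0.5]
opening: -0.001
grasp_force: 0.2
```

Request:
servo_tool --commands "0 0 0 0 -24 0 0; 0 0 0 0 -24 0 0; 0 0 0 0 -24 0 0; 0 0 0 6 -20 0 0; 0 0 0 6 -18 0 0"

```text
time_s: 22.55
eef_pos: [0.4003, 0.0848, 0.0102]
eef_rot: [-0.0, 1.0, 0.001, -0.0]
wrist_force: [-0.9, -1.2, 0.1]
opening: -0.004
grasp_force: 0.2
```

Request:
servo_tool --commands "0 0 0 6 -18 0 0; 0 0 0 5 -18 0 0; 0 0 0 1 -15 0 0; 0 0 0 0 -14 0 0; 0 0 0 0 -14 0 0"

```text
time_s: 23.18
eef_pos: [0.4129, 0.163, 0.0103]
eef_rot: [0.0, 1.0, 0.0, -0.0]
wrist_force: [0.3, 0.4, 0.7]
opening: -0.001
grasp_force: 0.2
```

Remaining: about 63 mm to y=226.

Request:
servo_tool --commands "0 0 0 0 -12 0 0; 0 0 0 0 -12 0 0; 0 0 0 0 -11 0 0; 0 0 0 0 -9 0 0; 0 0 0 0 -7 0 0"

```text
time_s: 23.8
eef_pos: [0.4133, 0.2137, 0.0103]
eef_rot: [0.0, 1.0, 0.0, -0.0]
wrist_force: [0.0, -1.1, 0.8]
opening: 0.0
grasp_force: 0.2
```

Request:
servo_tool --commands "0 0 0 0 -5 0 0; 0 0 0 0 -4 0 0; 0 0 0 0 -3 0 0; 0 0 0 0 0 0 0"

```text
time_s: 24.3
eef_pos: [0.4133, 0.2253, 0.0103]
eef_rot: [-0.0, 1.0, 0.0, 0.0]
wrist_force: [0.9, 0.1, -0.6]
opening: 0.004
grasp_force: 0.0
```

Request:
servo_tool --commands "0 0 0 0 6 0 0; 0 0 0 0 0 -20 0; 0 0 0 0 0 -45 0; 0 0 0 0 50 -30 0; 0 0 0 0 50 0 0"

```text
time_s: 24.92
eef_pos: [0.4154, 0.1181, 0.108]
eef_rot: [0.0, 1.0, 0.001, 0.003]
wrist_force: [0.3, -0.2, -0.7]
opening: 0.006
grasp_force: 0.0
```

Request:
servo_tool --commands "0 0 0 0 50 0 0; 0 0 0 0 50 0 0; 0 0 0 0 50 0 0; 0 0 0 0 50 0 0; 0 0 0 0 50 0 0"

```text
time_s: 25.55
eef_pos: [0.4131, -0.1328, 0.1055]
eef_rot: [0.0, 1.0, 0.0, 0.0]
wrist_force: [0.6, 1.3, 0.1]
opening: 0.002
grasp_force: 0.0
```

Run:
```python
from h import *
o=get_obs();print(o["eef_pos"],o["time_s"])
im=camera("top");cv2.imwrite("pics/t5.png",cv2.resize(im[160:300,150:290],(600,600),interpolation=2))
```

```text
[ 0.41311426 -0.1328428   0.10546516] 25.55
```

View pics/t5.png

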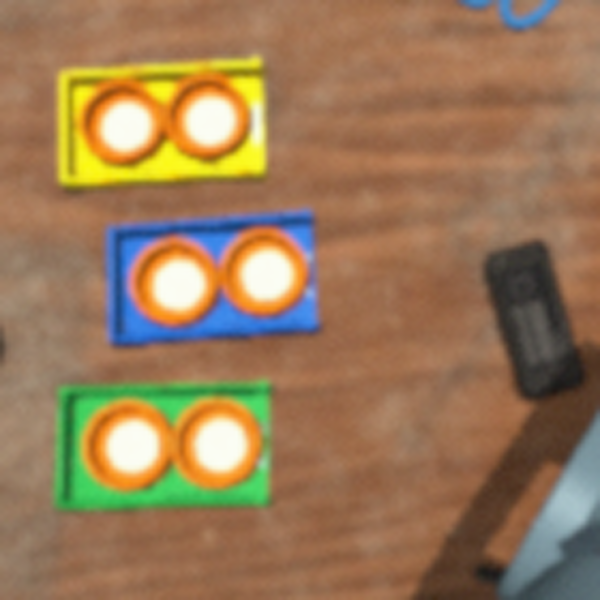

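The close crop shows two dishes in each lane, all inside the mouths: yellow (125,122) and (210,118), blue (176,281) and (265,271), green (129,445) and (219,444). They sit within a few mm of their points, and the brick is unmoved.

```bash
python3 -c "
from bench import *
print(hand_in())"
```

```text
the job is handed in; nothing more can be done
None
```

The deal is finished and handed in: I slid all four orange dishes into their lanes in order (green, blue, yellow, green), and the last picture shows two dishes wholly inside each lane, though `hand_in()` returned no verdict.

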